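# Shut a stray jar into the latched holding pen

### The job

Put the stray jar into the holding pen: press the thumb tray on the gate so that the latch bar lifts out of its catch, swing the gate wide open (to about a right angle), and slide or set the jar fully inside, standing upright. Then swing the gate shut until the latch bar has dropped back into its catch. Leave the tape roll and the stapler where they are, and do not tip the jar over.

Things in the scene. Friction and masses are not known exactly. Their poses are not given: they have to be found in the camera images.
- jar: the stray full glass jar with a metal lid, 69 mm in diameter, 112 mm high, about 0.46 kg, standing alone on the free front strip of the table, outside the gateway. Origin: centre of its underside; z up. All other jars (packed rows, and beyond the pen) stay.
- pen: fixed holding pen: U of plywood walls 80 mm high, 10 thick, open on top, no floor. Origin on the table amid the pen; +y points out through the gateway. In its frame (mm): side walls' inner faces x = +-78, back wall's y = -55, mid-plane of the shut gate y = +65. Steel posts 95 high, 20 wide at x = +-88, y = 65; the catch is on the outer face of the post at x = -88 (see catch).
- gate (a joint): gate angle, rad: 0 shut, grows as it swings outwards (clockwise from above), up to 1.9; 1.57 is square to the gateway. Upright hinge at pen x = +76, y = +65 mm. Steel frame 148 mm wide, 10 thick, from 12 to 85 mm above the table; stays where it is left (friction 0.02 N m).
- latch_bar (a joint): latch bar angle, rad: 0 down, grows as the nose rises, stop at 0.5. Above about 0.2 the nose clears the catch's lip; past gate angle 0.35 it can be let go clear of the ramp. It falls back to 0 by its weight. As the gate is swung shut the nose rides up the ramp by itself (under 3 N at the push post) and drops into the catch at gate angle 0.
- thumb_tray (a point): centre of the thumb tray's upper face, 70 mm above the table when the bar is down: tail of the latch bar, 58 mm long along the gate, centre 58 mm from the hinge line and 28 mm outside the gate plane; 39 mm free between gate face and the tray's 22 mm high outer lip. Pressed 12 mm down (under 3 N) the bar is at 0.25 rad, stop at 22 mm; then pushing the lip outwards swings the gate.
- push_post (a point): top centre of a round steel post, 14 mm in diameter, on the gate's top rail, 85 to 108 mm above the table, 140 mm from the hinge line, near the free edge: to push the gate open from inside or shut from outside. Axes: x along the gate towards the hinge, y out of the gate's outer face, z up.
- gate_hinge (a point): point on the hinge line, 85 mm above the table. Axes turn with the gate, as for the push post.
- tape_roll: bystander: roll of brown parcel tape, 66 mm diameter, 48 mm high, flat on the table beyond the hinge side of the pen. Origin: centre of its underside.
- stapler: bystander: grey hand stapler, 137 x 32 x 44 mm, near the right-hand front. Origin: centre of its underside.
- catch (a point): middle of the catch's slot, on the outer face of the post at the gate's free edge, 58 mm above the table. Its lip's top is 61 mm above the table and 27 mm outside the gate plane; outside the lip a ramp falls to 44 mm height, 56 mm outside the gate plane. Fixed to the pen, same axes.

How it is judged:
On the way, in this order (a step that is already met when the one before it is completed fails the run):
1. the gate has been swung wide open (beyond 1.1 rad) (value of joint gate above 1.1 rad), for 0.2 s.
2. the jar stands inside the pen, clear of the gate (y of jar in the frame of pen between -0.06 and 0.035 m and x of jar in the frame of pen between -0.06 and 0.06 m and height (world z) of jar below 0.01 m and angle between jar's own z axis and vertical below 0.15 rad), for 0.1 s.
At the end, for the whole second after the job is handed in: The jar stands upright (within 0.1 rad), at rest, on the table inside the pen, and the gate is shut (within 0.05 rad) with the latch bar down in its catch (within 0.06 rad) (value of joint gate below 0.05 rad and value of joint latch_bar below 0.06 rad and y of jar in the frame of pen between -0.06 and 0.035 m and x of jar in the frame of pen between -0.06 and 0.06 m and height (world z) of jar below 0.01 m and angle between jar's own z axis and vertical below 0.1 rad and linear speed of jar below 0.02 m/s); the robot touches nothing.
It fails at once if the jar is tipped over (angle between jar's own z axis and vertical above 0.6 rad).
It fails at once if the tape roll or the stapler is displaced by more than 40 mm (distance of any of tape_roll, stapler from where it was at the start of the episode above 0.04 m).
It also fails if it takes over 72 s, if anything falls off the work surface, if the arm or the gripper's body presses on something with over 40 N, if the wrist force passes 120 N, or if a joint passes its speed limit or range.

### The arm

A 7-joint arm with a two-finger parallel gripper is mounted at the origin on a cart in front of the work surface, level with it; the furniture and walls round the work are solid. World frame = base frame: x ahead of the robot, y to its left, z up, the work surface at z = 0. Lengths are in m, angles in rad, forces in N, time in s.
With the tool pointing down it reaches from about 0.4 to 0.85 m from the base axis. Payload 6.9 kg.
Tool frame: the origin (TCP) lies midway between the tips of the shut fingers; the grasp point (between the pads) lies behind it (ctrl.pinch_z is the z of the grasp point in the tool frame, in m); z points along the fingers, y is the line along which they close (so a half turn about z gives the same grasp; the last joint's range is limited). The gripper opens to 85 mm and grips with 20 to 120 N. Pads are 22 mm wide; open, the fingers measure 114 mm over their backs; the gripper's body (76 mm by 85 mm) begins 54 mm behind the grasp point. The pads swing forward as they close: fully open they stand 13 mm farther back than shut.
Start: joints at [1.365, 0.507, -0.238, 1.5, 0.126, 1.149, -0.155], TCP at [0.191, -0.595, 0.2] pointing down, gripper open.
Joint ranges: [-3.08, 3.08], [-0.24, 2.05], [-1.43, 1.35], [0, 2.5], [-1.52, 4.66], [0.17, 1.96], [-2.89, 2.89]. Speed limits (rad/s): [2.39, 2.39, 3.14, 3.14, 3.14, 3.14, 3.14].

### API

Orientations are given as a unit quaternion [w, x, y, z].
In Python, from station import ctrl, get_state, vision, ticket, models gives the robot as it stands. Calls block until the motion is done:
- ctrl.movep(position, orientation): joint-space move of the TCP to a pose.
- ctrl.movel(position, frame=None, max_speed=0.15): straight line of the TCP; frame=None keeps the orientation; max_speed is the mean speed in m/s.
- ctrl.set_joints(angles): joint-space move.
- ctrl.ungrasp() and ctrl.close_gripper(force=None): open the fingers fully, or close them until they stop; force is the grip in N (None keeps the last).
- ctrl.pause(seconds).
- ctrl.ik(position, orientation): joint angles nearest the present ones, or None.
- get_state(): the state.
- vision.grab_frame(name): name is "scene" or "top" or "wrist"; returns (picture, depth): 420x560x3 uint8, blue, green, red; 420x560 float32, m along the optical axis (not along the pixel's ray), 0 where there is no reading.
- vision.camera_info(name): a dict with "mtx" (3x3 intrinsics, pixels), "R" (3x3) and "t" (3): a world point X has camera coordinates R X + t; the wrist camera has in their place "hand_eye" (4x4, takes a point from camera to tool coordinates, whose origin is the TCP and whose axes are the flange's). Camera axes: x right, y down, z forward; pixel columns grow to the right and rows downward; lengths in m; the calibration is good to about 2 mm. A picture is of the moment at which its call begins: read the wrist's pose just before it. camera_info takes no time and is no camera call.
A pose or a line that the arm cannot do raises ctrl.Unreachable and nothing moves.
- ticket.close_job(): hands the job in; it is judged then, once.
Trained networks look in the newest picture that a camera, given by its name, has taken for a name from the list of things; names that differ only in an ending like _2 or _b are one class to them, and where a whole thing is asked for, a point or a joint stands for the part that bears it (a point fixed in the world has none). Each returns a list of dicts, best first, with "p" (0 to 1); they miss things now and then, are a little off and sometimes report something else, mostly with a low value. They report only what shows in the picture. A call takes as long as a camera call.
- models.recognise(camera, target): "point" ([column, row] in pixels, amid what is visible of it).
- models.masks_of(camera, target): "mask" (420x560 bool, what is visible of it) and "point" ([column, row] in pixels, amid what is visible of it).
The state is a dict: "time": time; "qpos": joint angles; "qd": joint speeds; "tau": joint torques, N m; "tcp_pos": TCP position; "eef_rot": TCP orientation; "contact_force": force on the tool from outside, world axes, zero at the start; "wrist_torque": the same for the moment, N m; "width": finger opening in m; "gripper_force": force on a finger pad.
Only numpy, scipy, OpenCV 4.12 (cv2) and the standard library are available. Lean on these libraries where they do the work, as an engineer would, in place of code of your own. Each camera call takes 0.05 s, during which the arm holds its last target. There are 200 camera calls.

## Working session

There is one attempt and no reset: what is moved stays moved. The work goes in short steps, each a Python script; the robot and the scene stay as the last script left them, time stands still between calls to the robot, and variables do not carry over. Pictures are saved under pics/ and viewed, at most 10 in all, crops included, and the job is handed in when it is done.

```bash
ls; mkdir -p pics; python3 - <<'E'
from station import ctrl, get_state, vision, models
import cv2, numpy as np
s=get_state();print(s['time'],s['tcp_pos'],s['eef_rot'],ctrl.pinch_z,s['width'])
for n in ['scene','top']:
    im,d=vision.grab_frame(n);cv2.imwrite(f'pics/{n}0.png',im);np.save(f'pics/{n}d.npy',d)
    c=vision.camera_info(n);K,R,t=map(np.array,(c['mtx'],c['R'],c['t']));print(n,'cam at',-R.T@t)
    for g in ['jar','pen','push_post','thumb_tray','gate_hinge','tape_roll','stapler','gate','catch']:
        try: r=models.recognise(n,g)
        except Exception as e: print(g,e);continue
        for q in r[:2]:
            u,v=q['point'];z=d[int(v),int(u)]
            X=R.T@(z*np.linalg.inv(K)@[u,v,1]-t);print(g,round(q['p'],2),np.round([u,v]),X.round(3))
E
```

```text
pics
0.0 [ 0.19088624 -0.59455031  0.19893757] [-8.67239221e-04  9.87947195e-01  1.54788769e-01 -1.56287828e-04] -0.0187 0.0853530070800409
scene cam at [-0.63300993 -0.94677644  0.832873  ]
jar 0.59 [172. 207.] [0.424 0.008 0.069]
pen 0.97 [305. 239.] [ 0.436 -0.432  0.08 ]
pen 0.73 [383. 275.] [ 0.432 -0.653  0.042]
thumb_tray 0.62 [271. 232.] [ 0.443 -0.325  0.068]
thumb_tray 0.6 [169. 209.] [0.417 0.011 0.065]
gate_hinge 0.55 [277. 232.] [ 0.45  -0.342  0.067]
tape_roll 0.82 [281. 199.] [ 0.662 -0.238  0.047]
stapler 0.82 [382. 278.] [ 0.42  -0.656  0.044]
stapler 0.31 [277. 229.] [ 0.471 -0.328  0.064]
gate 0.91 [280. 229.] [ 0.493 -0.325  0.049]
catch 0.58 [298. 245.] [ 0.42  -0.419  0.066]
top cam at [ 0.39332284 -0.28226566  1.35180226]
jar 0.95 [151. 253.] [0.449 0.025 0.11 ]
pen 0.63 [293. 246.] [ 0.465 -0.351  0.083]
push_post 0.79 [287. 246.] [ 0.467 -0.336  0.066]
thumb_tray 0.55 [284. 249.] [ 0.457 -0.326  0.068]
gate_hinge 0.93 [285. 248.] [ 0.46  -0.33   0.069]
tape_roll 0.74 [252. 162.] [ 0.718 -0.236  0.002]
stapler 0.84 [391. 251.] [ 0.45  -0.631  0.042]
stapler 0.71 [294. 244.] [ 0.47  -0.354  0.086]
gate 0.74 [290. 248.] [ 0.46  -0.342  0.07 ]
catch 0.88 [298. 243.] [ 0.478 -0.369 -0.001]
```

```bash
python3 - <<'E'
import cv2
a=cv2.imread('pics/top0.png');cv2.imwrite('pics/top0c.png',cv2.resize(a[130:330,110:430],None,fx=2.5,fy=2.5,interpolation=cv2.INTER_CUBIC))
E
```

```text
(no output)
```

View pics/top0c.png

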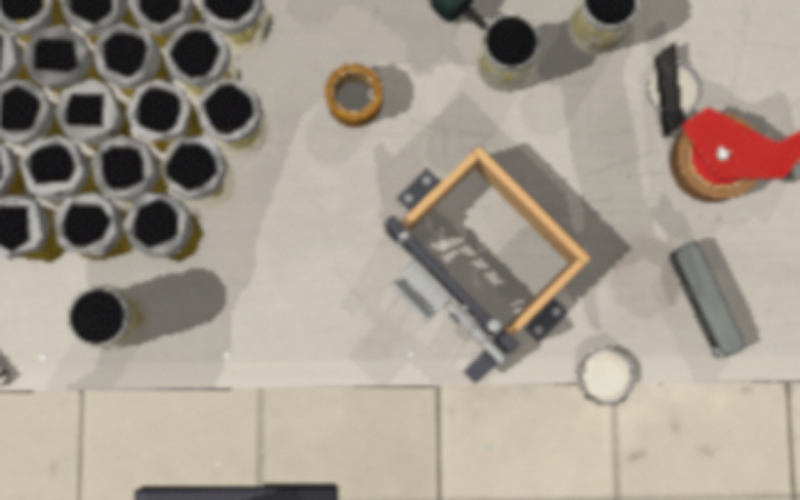

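View pics/scene0.png

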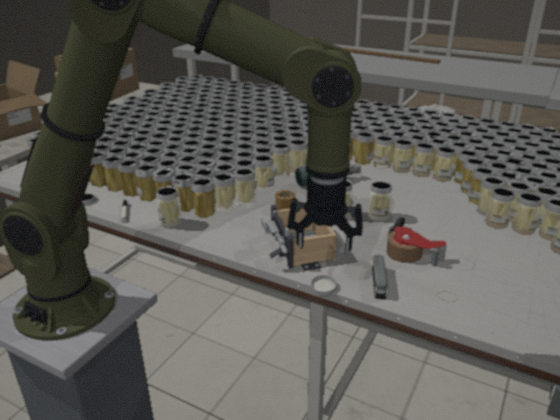

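Top view: the pen is a U with back corners at crop (480,150) and (588,258). The gate runs from its hinge at (395,228) to the push post at (495,326), and the stray jar is at (98,316). Next I'll fit the pen and take a closer look with the wrist camera.

```bash
cat > h.py <<'E'
from station import ctrl, get_state, vision, models, ticket
import cv2, numpy as np
from scipy.spatial.transform import Rotation as Ro
from scipy.optimize import least_squares
def cam(n):
    c=vision.camera_info(n);K=np.array(c['mtx'])
    if 'R' in c: return K,np.array(c['R']),np.array(c['t'])
    s=get_state();T=np.eye(4);q=s['eef_rot'];T[:3,:3]=Ro.from_quat([q[1],q[2],q[3],q[0]]).as_matrix();T[:3,3]=s['tcp_pos']
    M=np.linalg.inv(T@np.array(c['hand_eye']));return K,M[:3,:3],M[:3,3]
def px2w(C,p,z):
    K,R,t=C;r=R.T@np.linalg.inv(K)@[p[0],p[1],1];o=-R.T@t
    return o+r*(z-o[2])/r[2]
def cloud(C,d):
    K,R,t=C;v,u=np.mgrid[:d.shape[0],:d.shape[1]]
    P=(np.stack([u,v,np.ones_like(u)],-1)@np.linalg.inv(K).T)*d[...,None]
    return (P-t)@R
def fitpen(model,world):   # 2D rigid: world = o + x*ex + y*ey
    f=lambda p:(world-(p[:2]+model@np.array([[np.cos(p[2]),np.sin(p[2])],[-np.sin(p[2]),np.cos(p[2])]]))).ravel()
    r=least_squares(f,[.48,-.35,.8]);return r.x,f(r.x).reshape(-1,2)
def quat(yaw):  # pointing down, tool x along yaw
    m=np.array([[np.cos(yaw),np.sin(yaw),0],[np.sin(yaw),-np.cos(yaw),0],[0,0,-1]]).T
    q=Ro.from_matrix(m.T if False else np.column_stack([[np.cos(yaw),np.sin(yaw),0],[np.sin(yaw),-np.cos(yaw),0],[0,0,-1]])).as_quat();return [q[3],q[0],q[1],q[2]]
E
sed -i '/m=np.array(\[\[np.cos(yaw)/d; s/m.T if False else //' h.py
python3 - <<'E'
from h import *
C=cam('top')
cr=np.array([[480,150],[588,258],[403,220],[512,332]])/2.5+[110,130]
W=np.array([px2w(C,p,.08)[:2] for p in cr]);print(W.round(3))
x,r=fitpen(np.array([[.088,-.065],[-.088,-.065],[.083,.055],[-.083,.055]]),W);print(x.round(4),r.round(4))
vision.grab_frame('top');m=models.masks_of('top','jar')
for q in m[:2]:
    mm=q['mask'];d=np.load('pics/topd.npy');P=cloud(C,d)[mm];T=P[P[:,2]>.1];print(q['p'],q['point'],len(T),T.mean(0),T.min(0),T.max(0))
print('hand_eye',np.array(vision.camera_info('wrist')['hand_eye']).round(3).tolist(), vision.camera_info('wrist')['mtx'])
yaw=x[2]-np.pi/2
print([None if ctrl.ik([.46,-.34,.32],quat(y)) is None else (round(y,2),np.round(ctrl.ik([.46,-.34,.32],quat(y)),2).tolist()) for y in (x[2]+np.pi/2,x[2]-np.pi/2,x[2],x[2]+np.pi)])
E
```

```text
[[ 0.62  -0.378]
 [ 0.499 -0.495]
 [ 0.542 -0.292]
 [ 0.419 -0.41 ]]
[ 0.5166 -0.3901  0.7571] [[-0.0052 -0.0013]
 [ 0.0015  0.0028]
 [ 0.0032  0.001 ]
 [ 0.0005 -0.0025]]
0.92 [151.8, 254.8] 491 [0.44045265 0.02763656 0.11622932] [ 0.39332284 -0.28226566  0.10016633] [0.47231199 0.06230715 1.35180226]
hand_eye [[-0.0, -0.951, -0.311, 0.081], [1.0, -0.0, -0.0, 0.0], [-0.0, -0.311, 0.951, -0.174], [0.0, 0.0, 0.0, 1.0]] [[319.8821701    0.         277.79034517]
 [  0.         319.8821701  206.1198461 ]
 [  0.           0.           1.        ]]
[(np.float64(2.33), [1.1, 0.43, -0.81, 1.42, 0.31, 1.43, 1.05]), (np.float64(-0.81), [0.64, 0.35, -0.07, 1.42, 0.03, 1.37, -1.82]), (np.float64(0.76), [0.88, 0.37, -0.44, 1.42, 0.16, 1.39, -0.38]), (np.float64(3.9), [1.28, 0.55, -1.22, 1.42, 0.52, 1.53, 2.41])]
```

```bash
python3 - <<'E'
from h import *
ctrl.close_gripper()
ctrl.movep([.46,-.36,.30],quat(2.33))
C=cam('wrist');im,d=vision.grab_frame('wrist');np.save('pics/wd.npy',d);np.savez('pics/wC.npz',K=C[0],R=C[1],t=C[2])
cv2.imwrite('pics/w1.png',im)
for g,z in [('push_post',.108),('thumb_tray',.07),('gate_hinge',.085),('catch',.058)]:
    for q in models.recognise('wrist',g)[:2]: print(g,round(q['p'],2),np.round(q['point'],1),px2w(C,q['point'],z).round(4))
print(get_state()['time'],get_state()['tcp_pos'])
E
```

```text
push_post 0.71 [298.  154.5] [ 0.4614 -0.3289  0.108 ]
thumb_tray 0.68 [298.3 145.4] [ 0.4595 -0.3233  0.07  ]
catch 0.81 [299.2 172.4] [ 0.4867 -0.3483  0.058 ]
catch 0.49 [455.8 211.4] [ 0.6814 -0.2397  0.058 ]
3.5 [ 0.45946071 -0.36074005  0.29968392]
```

View pics/w1.png

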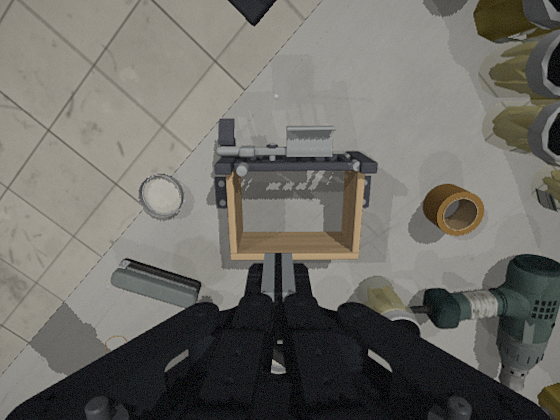

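Wrist view: push post top is at (241,171), the tray spans columns 288–334 and rows 127–157, and the back wall's outer corners are at (231,258) and (358,258). I'll refit with these.

```bash
python3 - <<'E'
from h import *
z=np.load('pics/wC.npz');C=(z['K'],z['R'],z['t'])
obs=[((241,170.5),.108),((231.5,258.5),.08),((358.5,258),.08)]
W=np.array([px2w(C,p,h)[:2] for p,h in obs])
x,r=fitpen(np.array([[-.064,.065],[-.088,-.065],[.088,-.065]]),W);print(x.round(4),r.round(4).tolist())
K,R,t=C
def proj(a,b,h):
    c,s=np.cos(x[2]),np.sin(x[2]);X=np.array([x[0]+a*c-b*s,x[1]+a*s+b*c,h]);q=K@(R@X+t);return (q[:2]/q[2]).round(1)
print('tray ctr',proj(.018,.093,.07),'tray ends',proj(-.011,.093,.07),proj(.047,.093,.07),'lip top',proj(.018,.112,.092),'gate face',proj(.018,.070,.085),'hinge',proj(.076,.065,.085),'back inner',proj(-.078,-.055,.08),proj(.078,-.055,.08),'posts',proj(-.088,.065,.095),proj(.088,.065,.095))
d=np.load('pics/wd.npy');P=cloud(C,d)
c,s=np.cos(x[2]),np.sin(x[2]);D=P-[x[0],x[1],0];a=D[...,0]*c+D[...,1]*s;b=-D[...,0]*s+D[...,1]*c
for nm,m in [('walls',(abs(P[...,2]-.08)<.004)&(b<.05)&(b>-.08)&(abs(a)<.1)),('post',(P[...,2]>.1)&(P[...,2]<.115)&(abs(a+.064)<.03)&(abs(b-.065)<.03)),('tray',(abs(P[...,2]-.07)<.006)&(b>.072)&(b<.12)&(a>-.02))]:
    print(nm,m.sum(),np.percentile(a[m],[1,50,99]).round(4),np.percentile(b[m],[1,50,99]).round(4))
T=cam('top');d=np.load('pics/topd.npy');Q=cloud(T,d);m=(abs(Q[...,2]-.11)<.008)&(np.hypot(Q[...,0]-.437,Q[...,1]-.027)<.06)
print('jar',m.sum(),Q[m].mean(0),np.percentile(Q[m],[1,99],axis=0))
E
```

```text
[ 0.517  -0.3888  0.7682] [[0.0005, -0.001], [0.0002, 0.0019], [-0.0007, -0.0008]]
tray ctr [309.4 140.4] tray ends [286.1 140.7] [332.8 140.1] lip top [311.5 125.9] gate face [310.2 160.9] hinge [357.5 164.4] back inner [237.4 252.6] [352.4 251.4] posts [222.4 167.6] [369.5 165.8]
walls 1924 [-0.0885  0.0193  0.0865] [-0.0666 -0.0327  0.0484]
post 116 [-0.0703 -0.0642 -0.0578] [0.0569 0.0638 0.0699]
tray 1530 [-0.0145  0.0226  0.287 ] [0.0734 0.0908 0.1174]
jar 484 [0.44077597 0.02976044 0.10869643] [[ 0.41129564 -0.00060713  0.10320712]
 [ 0.47184515  0.05961247  0.11499897]]
```

```bash
cat >> h.py <<'E'
PX,PY,PA=.517,-.3888,.7682
def pen(a,b):
    c,s=np.cos(PA),np.sin(PA);return np.array([PX+a*c-b*s,PY+a*s+b*c])
def gp(r,n,th):  # point at r from hinge along gate, n outside gate plane, gate angle th
    c,s=np.cos(th),np.sin(th);a,b=-r*c+n*s, r*s+n*c
    return pen(.076+a,.065+b)
def fr(p,z): return [p[0],p[1],z]
E
python3 - <<'E'
from h import *
Y=PA+np.pi/2
ths=np.arange(0,1.81,.15)
print([ctrl.ik(fr(gp(60,28,0)/1000*0+gp(.06,.028,t),.054),quat(Y-t)) is not None for t in ths])
ctrl.movep(fr(gp(.06,.028,0),.12),quat(Y))
ctrl.movel(fr(gp(.06,.028,0),.072),max_speed=.1);print(get_state()['contact_force'].round(1) if hasattr(get_state()['contact_force'],'round') else get_state()['contact_force'])
ctrl.movel(fr(gp(.06,.028,0),.054),max_speed=.06);print(get_state()['tcp_pos'],np.round(get_state()['contact_force'],1))
for t in ths[1:]:
    ctrl.movel(fr(gp(.06,.028,t),.054),quat(Y-t),max_speed=.08)
    print(round(t,2),np.round(get_state()['contact_force'],1),round(get_state()['time'],1))
im,d=vision.grab_frame('wrist');cv2.imwrite('pics/w2.png',im)
E
```

```text
[True, True, True, True, True, True, True, True, True, True, True, True, True]
[ 0.1  0.4 -0.1]
[ 0.46367316 -0.31063907  0.05362148] [-0.3 -0.3 -0.1]
0.15 [ 1.4 -0.2  0.7] 5.7
0.3 [ 0.1 -0.1  1. ] 6.0
0.45 [0.6 0.2 1.5] 6.3
0.6 [-0.3  2.9  1.5] 6.6
0.75 [ 0.8 -0.3 -0.6] 6.9
0.9 [-0.4  0.2  0.3] 7.2
1.05 [ 1.3 -0.3 -0.7] 7.5
1.2 [ 0.1 -0.3 -0.2] 7.8
1.35 [ 0.6 -0.2  0.3] 8.1
1.5 [-0.2  0.1  0.7] 8.4
1.65 [0.1 0.1 0.3] 8.7
1.8 [0.9 0.2 0.5] 9.0
```

View pics/w2.png

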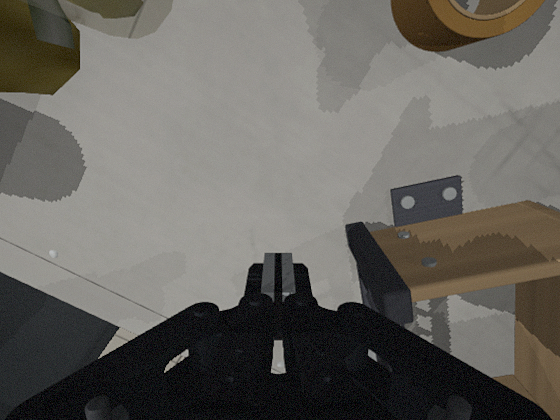

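The gate still looks near its shut position, with its dark end at (370,260), so the finger may have missed or slipped off the tray. I'll back off upwards and look again.

```bash
python3 - <<'E'
from h import *
ctrl.movel(fr(gp(.06,.028,1.8),.15),max_speed=.2)
ctrl.movep([.46,-.36,.30],quat(2.33))
C=cam('wrist');im,d=vision.grab_frame('wrist');np.savez('pics/w3C.npz',K=C[0],R=C[1],t=C[2],d=d)
cv2.imwrite('pics/w3.png',cv2.resize(im[90:280,180:420],None,fx=3,fy=3,interpolation=cv2.INTER_CUBIC))
print(get_state()['time'])
E
```

```text
11.3583
```

View pics/w3.png

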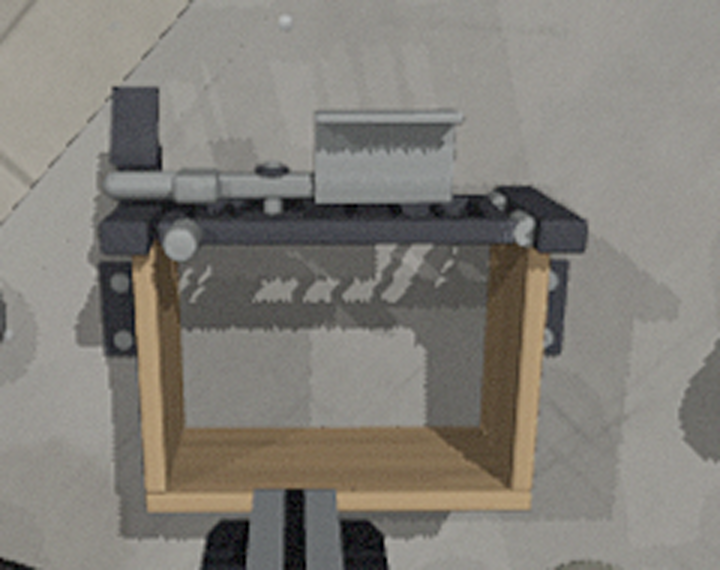

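Crop of the wrist view: the gate is still fully shut, with the tray intact at crop (385,165) and the fingertips at (295,490). I'll check where the fingertips really are, using the depth image and the finger opening.

```bash
python3 - <<'E'
from h import *
s=get_state();print(s['width'],s['gripper_force'],s['tcp_pos'],ctrl.pinch_z)
z=np.load('pics/w3C.npz');d=z['d'];C=(z['K'],z['R'],z['t'])
H=np.array(vision.camera_info('wrist')['hand_eye'])
for v in range(244,300,4):
    for u in (269,278,286):
        p=np.linalg.inv(C[0])@[u,v,1]*d[v,u];print((u,v),(H[:3,:3]@p+H[:3,3]).round(3),end=' ')
    print()
P=cloud(C,d);c,sn=np.cos(PA),np.sin(PA);D=P-[PX,PY,0];a=D[...,0]*c+D[...,1]*sn;b=-D[...,0]*sn+D[...,1]*c
for v in range(124,166,3): print(v,[tuple(np.round([a[v,u],b[v,u],P[v,u,2]],3)) for u in (300,312)])
E
```

```text
-1.9701322560321003e-05 0.0 [ 0.4600932  -0.35946132  0.29934596] -0.0187
(269, 244) [-0.118 -0.012  0.253] (278, 244) [-0.118  0.001  0.252] (286, 244) [-0.119  0.013  0.253] 
(269, 248) [-0.118 -0.012  0.239] (278, 248) [-0.118  0.001  0.238] (286, 248) [-0.119  0.013  0.24 ] 
(269, 252) [-0.118 -0.011  0.227] (278, 252) [-0.118  0.001  0.226] (286, 252) [-0.118  0.012  0.227] 
(269, 256) [ 0.011 -0.003 -0.039] (278, 256) [ 0.011  0.001 -0.039] (286, 256) [ 0.01   0.005 -0.039] 
(269, 260) [ 0.01  -0.003 -0.043] (278, 260) [ 0.01   0.001 -0.042] (286, 260) [ 0.01   0.005 -0.042] 
(269, 264) [ 0.01  -0.003 -0.046] (278, 264) [ 0.01   0.001 -0.046] (286, 264) [ 0.011  0.005 -0.047] 
(269, 268) [ 0.01  -0.003 -0.05 ] (278, 268) [ 0.011  0.001 -0.051] (286, 268) [ 0.011  0.004 -0.051] 
(269, 272) [ 0.01  -0.003 -0.052] (278, 272) [ 0.011  0.001 -0.054] (286, 272) [ 0.01   0.004 -0.053] 
(269, 276) [ 0.011 -0.003 -0.058] (278, 276) [ 0.01   0.001 -0.057] (286, 276) [ 0.01   0.004 -0.057] 
(269, 280) [ 0.011 -0.003 -0.061] (278, 280) [ 0.01   0.001 -0.059] (286, 280) [ 0.01   0.004 -0.06
[... 1431 characters left out ...]
64(0.085), np.float64(0.069)), (np.float64(0.023), np.float64(0.085), np.float64(0.07))]
151 [(np.float64(0.008), np.float64(0.081), np.float64(0.071)), (np.float64(0.023), np.float64(0.081), np.float64(0.071))]
154 [(np.float64(0.008), np.float64(0.077), np.float64(0.069)), (np.float64(0.024), np.float64(0.077), np.float64(0.069))]
157 [(np.float64(0.008), np.float64(0.073), np.float64(0.07)), (np.float64(0.024), np.float64(0.073), np.float64(0.07))]
160 [(np.float64(0.012), np.float64(0.061), np.float64(0.022)), (np.float64(0.026), np.float64(0.066), np.float64(0.048))]
163 [(np.float64(0.008), np.float64(0.067), np.float64(0.078)), (np.float64(0.023), np.float64(0.067), np.float64(0.08))]
```

The depth image puts the real fingertips about 37 mm behind the reported TCP, so at z=0.054 the tips only skimmed the lip, which explains the lack of contact force. I'll redo the press with that offset and check the force on the way down.

```bash
cat >> h.py <<'E'
TIP=.037  # real fingertips lie this far behind the reported TCP
Y=PA+np.pi/2
E
python3 - <<'E'
from h import *
ths=np.arange(0,1.76,.15)
print([ctrl.ik(fr(gp(.06,.028,t),.054-TIP),quat(Y-t)) is not None for t in ths])
ctrl.movep(fr(gp(.06,.028,0),.13),quat(Y))
for z in (.078,.070,.064,.058,.053):
    ctrl.movel(fr(gp(.06,.028,0),z-TIP),max_speed=.08);ctrl.pause(.1);print(z,np.round(get_state()['contact_force'],1))
if get_state()['contact_force'][2]>.7:
  for t in ths[1:]:
    ctrl.movel(fr(gp(.06,.028,t),.053-TIP),quat(Y-t),max_speed=.07)
    f=np.round(get_state()['contact_force'],1);print(round(t,2),f,round(get_state()['time'],1))
    if np.linalg.norm(f)>15: break
im,d=vision.grab_frame('top');cv2.imwrite('pics/t4.png',cv2.resize(im[150:330,130:370],None,fx=3,fy=3,interpolation=cv2.INTER_CUBIC))
E
```

```text
[True, True, True, True, True, True, True, True, True, True, True, True]
0.078 [0.6 0.1 0.1]
0.07 [-0.4  0.3  0.7]
0.064 [-1.2  0.3  0.2]
0.058 [-0.5  0.6  0.5]
0.053 [-2.8  2.2 18.2]
0.15 [ 1.2 -0.3  9.6] 15.2
0.3 [2.5 0.3 6.7] 15.5
0.45 [ 3.3 -0.8  6.4] 15.8
0.6 [ 3.3 -0.6  6.3] 16.1
0.75 [ 4.6 -1.5  5.5] 16.4
0.9 [ 4.7 -2.7  6.1] 16.7
1.05 [ 3.8 -2.6  5.5] 17.0
1.2 [ 3.4 -4.3  6.7] 17.3
1.35 [ 1.8 -4.4  6.3] 17.6
1.5 [ 2.1 -6.   6.1] 17.9
1.65 [ 1.1 -4.6  7.7] 18.2
```

View pics/t4.png

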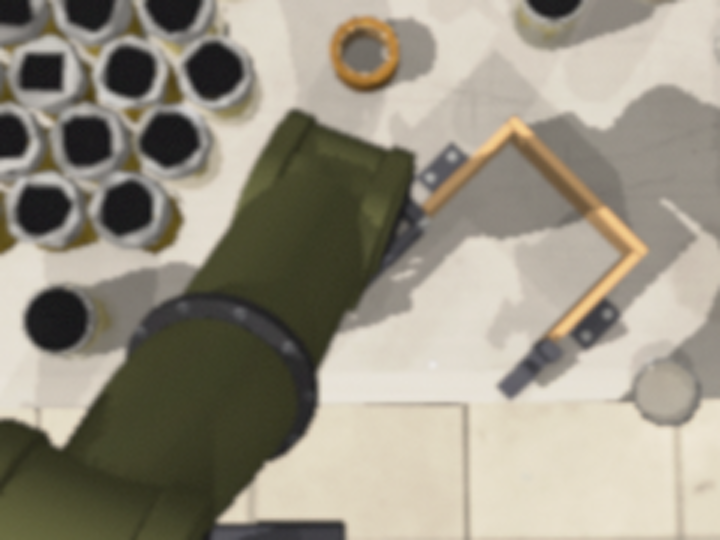

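The top view shows the gateway clear and the gate swung out under the arm, so the press worked. Next is the jar: check the lid centre with the wrist camera, then grasp and lift.

```bash
python3 - <<'E'
from h import *
J=np.array([.441,.030]);G=.025
for y in (Y,Y-np.pi):
    print(y,[ctrl.ik(fr(p,z),quat(y)) is not None for p,z in ((J,.22),(J,G),(pen(0,-.012),G),(pen(0,-.012),.16))])
ctrl.movel(fr(gp(.06,.028,1.65),.12),max_speed=.15)
s=get_state();
ys=[y for y in (Y,Y-np.pi) if all(ctrl.ik(fr(p,z),quat(y)) is not None for p,z in ((J,.22),(J,G),(pen(0,-.012),G),(pen(0,-.012),.16)))]
y=ys[0];ctrl.movep(fr(J,.22),quat(y));ctrl.ungrasp()
C=cam('wrist');im,d=vision.grab_frame('wrist');P=cloud(C,d)
m=(abs(P[...,2]-.112)<.006)&(np.hypot(P[...,0]-J[0],P[...,1]-J[1])<.05)
lo,hi=np.percentile(P[m],[1,99],axis=0);print(m.sum(),P[m].mean(0).round(4),lo.round(3),hi.round(3),get_state()['time'])
(c,r)=cv2.minEnclosingCircle(P[m][:,:2].astype(np.float32));print(c,r)
E
```

```text
2.3389963267948968 [True, True, True, True]
-0.8025963267948963 [True, True, True, True]
3693 [0.4398 0.0317 0.1092] [0.41  0.002 0.107] [0.47  0.061 0.112] 20.9833
(0.44051316380500793, 0.0309949591755867) 0.032246183604002
```

```bash
python3 - <<'E'
from h import *
J=np.array([.4403,.0313]);G=.025
ctrl.movel(fr(J,G),max_speed=.12);print(np.round(get_state()['contact_force'],1))
ctrl.close_gripper(40);s=get_state();print(s['width'],s['gripper_force'],np.round(s['contact_force'],1))
if s['width']>.06:
    ctrl.movel(fr(J,G+.14),max_speed=.1);s=get_state();print(s['width'],np.round(s['contact_force'],1),s['time'])
    im,d=vision.grab_frame('scene');cv2.imwrite('pics/s5.png',im[130:330,100:400])
E
```

```text
[0.4 0.2 0.2]
0.06604050765307849 42.189379865303636 [-2.1  0.   8.1]
0.06605937755357828 [ 0.1  0.1 -5.7] 24.6417
```

View pics/s5.png

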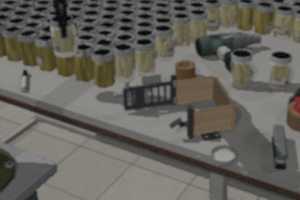

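The scene view shows the gate open at about a right angle at (150,95), with the jar held upright at (62,35). Now set it in the pen.

```bash
python3 - <<'E'
from h import *
G=.025;p=pen(0,-.012)
ctrl.movel(fr(p,G+.14),max_speed=.18)
ctrl.movel(fr(p,G+.012),max_speed=.1)
for k in range(8):
    ctrl.movel(fr(p,G+.010-.002*k),max_speed=.03);f=get_state()['contact_force'];print(k,np.round(f,1))
    if f[2]>-1.: break
ctrl.ungrasp();ctrl.pause(.3)
ctrl.movel(fr(p,.2),max_speed=.12)
C=cam('wrist');im,d=vision.grab_frame('wrist');cv2.imwrite('pics/w6.png',im);P=cloud(C,d)
m=(P[...,2]>.1)&(P[...,2]<.118)&(np.hypot(P[...,0]-p[0],P[...,1]-p[1])<.05)
c,r=cv2.minEnclosingCircle(P[m][:,:2].astype(np.float32));D=np.array(c)-[PX,PY]
print(m.sum(),P[m][:,2].mean(),P[m][:,2].std(),D@[np.cos(PA),np.sin(PA)],D@[-np.sin(PA),np.cos(PA)],r,get_state()['time'])
E
```

```text
0 [ 0.4 -0.4 -4.4]
1 [-0.2 -0.6 -4.7]
2 [ 0.1  1.1 -4.5]
3 [-0.5  0.3 -5. ]
4 [ 0.3  0.4 -4.8]
5 [-1.6  0.4  4.7]
4239 0.10907766753838867 0.0013418822788384005 -0.00010126419046580914 -0.012803601094418629 0.03219751641154289 32.4917
```

View pics/w6.png

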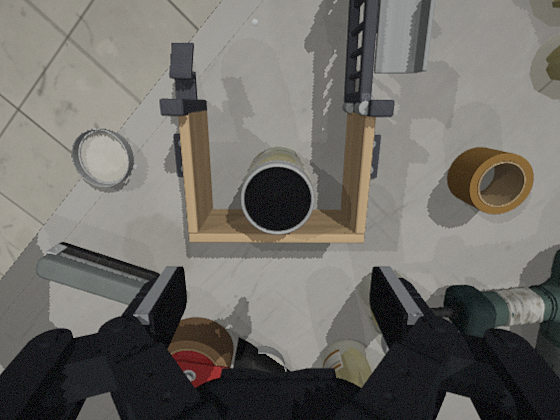

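The jar stands upright in the pen at (-0.000, -0.013), and the gate is open on the right at (360,60). Now push the gate shut by its post.

```bash
python3 - <<'E'
from h import *
Z=.060;ths=np.arange(1.6,-.01,-.16)
P0=gp(.14,.05,1.6);print(P0,[ctrl.ik(fr(gp(.14,.018,t),Z),quat(Y-t)) is not None for t in ths],ctrl.ik(fr(P0,Z),quat(Y-1.6)) is not None)
ctrl.close_gripper()
ctrl.movep(fr(P0,.16),quat(Y-1.6));ctrl.movel(fr(P0,Z),max_speed=.15);print(np.round(get_state()['contact_force'],1))
for t in ths:
    ctrl.movel(fr(gp(.14,.018,t),Z),quat(Y-t),max_speed=.1)
    f=np.round(get_state()['contact_force'],1);print(round(t,2),f,round(get_state()['time'],1))
    if np.linalg.norm(f)>25: break
for n in (.016,.014,.012,.010):
    if t>.01 or np.linalg.norm(get_state()['contact_force'][:2])>8: break
    ctrl.movel(fr(gp(.14,n,0),Z),max_speed=.05);ctrl.pause(.1);print(n,np.round(get_state()['contact_force'],1))
E
```

```text
[ 0.46915238 -0.15208884] [True, True, True, True, True, True, True, True, True, True, True] True
[ 0.4 -0.3  0.5]
1.6 [0.6 0.4 0.1] 36.1
1.44 [ 1.3 -0.1  0.2] 36.5
1.28 [ 0.6 -0.4 -0.2] 36.9
1.12 [0.7 1.1 0.3] 37.2
0.96 [-0.2  1.2  0.7] 37.6
0.8 [-0.1  0.7 -1.4] 38.0
0.64 [-0.1  0.6 -0.4] 38.4
0.48 [-0.6  0.7 -0. ] 38.7
0.32 [ 0.2  0.1 -0.5] 39.1
0.16 [ 0.5  1.2 -0.1] 39.5
0.0 [-0.3 -0.7  0.1] 39.9
0.016 [-0.6  2.8 -0.5]
0.014 [-5.6  6.9  5.1]
```

Firm contact at the end of the travel. Back off and verify.

```bash
python3 - <<'E'
from h import *
ctrl.movel(fr(gp(.14,.06,0),.060),max_speed=.1);ctrl.movel(fr(gp(.14,.06,0),.16),max_speed=.2)
ctrl.movep([.46,-.36,.30],quat(2.33))
C=cam('wrist');im,d=vision.grab_frame('wrist');P=cloud(C,d);D=P-[PX,PY,0];c,s=np.cos(PA),np.sin(PA)
a=D[...,0]*c+D[...,1]*s;b=-D[...,0]*s+D[...,1]*c;z=P[...,2]
m=(z>.1)&(z<.115)&(abs(a+.064)<.03)&(b>.04)&(b<.13);print('post',m.sum(),a[m].mean(),b[m].mean())
m=(abs(a-.018)<.025)&(b>.075)&(b<.1)&(z>.02);print('tray z',np.median(z[m]))
m=(z>.1)&(z<.116)&(abs(a)<.06)&(b<.04)&(b>-.06);print('jar',m.sum(),a[m].mean(),b[m].mean(),z[m].std(),get_state()['time'])
cv2.imwrite('pics/w7.png',cv2.resize(im[90:280,180:420],None,fx=3,fy=3,interpolation=cv2.INTER_CUBIC))
E
```

```text
post 116 -0.06394928695980667 0.06388197971178865
tray z 0.4072708200100157
jar 2056 -0.00027797738011313037 -0.010766446272686622 0.0015968005550060509 42.5417
```

View pics/w7.png

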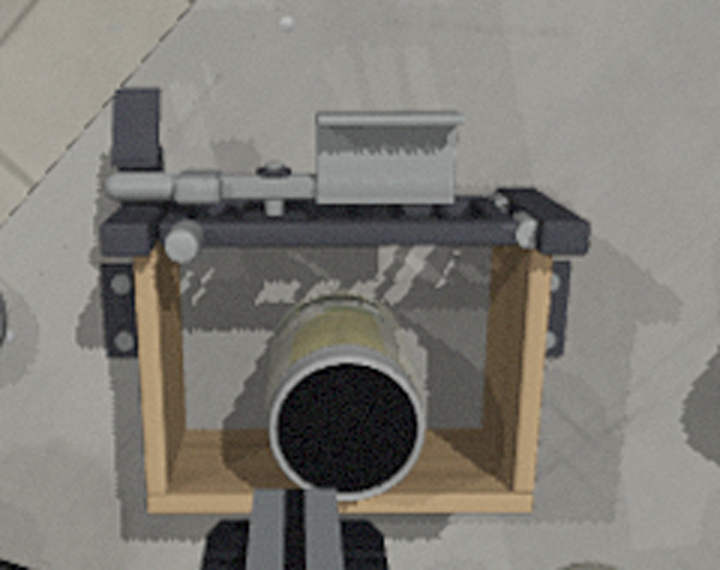

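The gate, bar nose at (115,185) and tray look the same as in the earlier shut picture. The jar stands inside the pen, and the arm is clear of everything.

```bash
python3 -c "
from station import ticket
print(ticket.close_job())"
```

```text
the job is handed in; nothing more can be done
None
```

I handed the job in: the jar stands upright in the pen, the gate is shut and, going by the last picture, the latch bar is down in its catch. The hand-in gave no verdict, and my depth check of the tray height gave no usable reading.

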